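Third hand for mounting a portafilter rest

ROBOT

A 7-joint arm with a two-finger parallel gripper is mounted at the origin on a cart in front of the work surface, level with it; the furniture and walls round the work are solid. World frame = base frame: x ahead of the robot, y to its left, z up, the work surface at z = 0. Lengths are in m, angles in rad, forces in N, time in s.
With the tool pointing down it reaches from about 0.4 to 0.85 m from the base axis. Payload 10.4 kg.
Tool frame: the origin (TCP) lies on the front face of the gripper's body, between the roots of the fingers; the fingertips stand 73 mm ahead of it and the grasp point (between the pads) lies 54 mm ahead of it; z points along the fingers, y is the line along which they close (so a half turn about z gives the same grasp; the last joint's range is limited). The gripper opens to 85 mm and grips with 20 to 120 N. Pads are 22 mm wide; open, the fingers measure 114 mm over their backs; the gripper's body (76 mm by 85 mm) begins 54 mm behind the grasp point. The pads swing forward as they close: fully open they stand 13 mm farther back than shut.
Start: joints at [1.215, 0.332, -0.065, 1.46, 0.022, 1.35, -0.088], TCP at [0.204, -0.591, 0.304] pointing down, gripper open.
Joint ranges: [-2.6, 2.6], [-0.5, 2.12], [-1.47, 1.34], [0.16, 2.42], [-1.27, 4.41], [0.06, 2.06], [-2.6, 2.6]. Speed limits (rad/s): [2.22, 2.22, 2.79, 2.79, 3.14, 3.14, 3.14].

INTERFACE

Orientations are given as a unit quaternion [x, y, z, w].
In Python, from workcell import manip gives the robot as it stands.
- The arm moves only by the shell command python3 -m jog 'ROWS' [FORCE]. ROWS is JSON, a list of rows, each an object with "grip": the gripper command: -1 is fully open, 1 is shut, values between are in proportion; "slide": the shift along the tool's x, y, z in cm, a list of three; "yaw": the turn about the tool's z in rad. A call has 1 to 8 rows; each row shifts and turns the commanded pose from where the row before left it, along the tool's axes as they then stand; what a row does not reach is not made up. A row lasts 1/10 s, in which the tool goes at most 50 mm and 8.59 degrees, less where a joint would pass 70% of its speed; a pose out of reach is approached as far as the arm can. A call with a gripper value outside its range is refused whole. The fingers move at their own pace and stop on an object; FORCE is the grip in N (left out, the last holds). Time passes only in rows, so rows that do not move let the fingers close. It gives the time, the measured TCP pose, the force, the opening and the grip force at its end, in the units of the state.
- manip.get_obs(): the state, without advancing time (a new reading comes with each control period).
- manip.camera(name): name is "scene" or "side" or "wrist"; returns the picture (420x560x3 uint8, blue, green, red); there is no depth.
- manip.calibration(name): a dict with "vfov" (degrees; the focal length in pixels is half the picture's height over the tangent of half this angle, whatever the lens; pixels are square), "cx", "cy" (the principal point, pixels), "camera_from_world" (4x4, takes a point from world to camera coordinates). Camera axes: x right, y down, z forward; pixel columns grow to the right and rows downward; lengths in m; the calibration is good to about 2 mm. The wrist camera is an equidistant fisheye: a pixel r from the principal point sees the ray r / f radians off the axis. A picture is of the moment at which its call begins: read the wrist's pose just before it. calibration takes no time and is no camera call; for the wrist camera it gives the pose at the moment of the call.
- manip.hand_in(): hands the job in; it is judged then, once.
Trained networks look in the newest picture that a camera, given by its name, has taken for a name from the list of things; names that differ only in an ending like _2 or _b are one class to them, and where a whole thing is asked for, a point or a joint stands for the part that bears it (a point fixed in the world has none). Each returns a list of dicts, best first, with "conf" (0 to 1); they miss things now and then, are a little off and sometimes report something else, mostly with a low value. They report only what shows in the picture. A call takes as long as a camera call. They do not tell look-alikes from the thing itself.
- manip.masks_of(thing, camera): "region" (420x560 bool, what is visible of it) and "centre" ([column, row] in pixels, amid what is visible of it).
The state is a dict: "clock": time; "joint_pos": joint angles; "joint_velocities": joint speeds; "tau": joint torques, N m; "position": TCP position; "ee_rot": TCP orientation; "ft_force": force on the tool from outside, world axes, zero at the start; "torque": the same for the moment, N m; "grip_width": opening from 0.0 (shut) to 1.0 (fully open); "grasp_force": force on a finger pad.
Only numpy, scipy, OpenCV 4.12 (cv2) and the standard library are available. Lean on these libraries where they do the work, as an engineer would, in place of code of your own. Each camera call takes 0.05 s, during which the arm holds its last target. There are 200 camera calls.

TASK

At the mounting board, first swing the steel keeper bar shut until its detent holds it. Then bring the dark wooden T-shaped portafilter rest and stand it flat on the board with the long face of its crossbar square against the sprung steel back plate and the crossbar's end touching (or all but touching) the shut keeper bar. Press it against the plate with a steady 10 N or so, never over 25 N, so that a colleague can screw it on from behind, hold that for at least two seconds, and finish while still holding it pressed; leave the dosing cup, tamper and milk pitcher alone.

Things in the scene. Friction and masses are not known exactly. Their poses are not given: they have to be found in the camera images.
- seat (a point): Fixed point over the mounting board: where rest_grip lies when the rest stands flat on the board and touches the unloaded back plate and the shut keeper bar. 32 mm above the worktop. x axis: level, straight into the plate (pressing direction); y: along the plate towards the keeper bar; z up. Plate's front face 47.5 mm along +x; shut keeper's inner side 60 mm along +y.
- back_plate (a joint): Travel of the back plate along the seat's +x, m; 0 unloaded. Upright steel plate 170 mm wide, 10 mm thick, 14 to 56 mm above the worktop, sprung at 2 N per mm (10 N moves it 5 mm), end of travel 16 mm. Springs back when not held. Two fixed uprights stand 16 mm behind it, up to 52 mm high.
- keeper (a joint): Angle of the keeper bar, rad: 0 shut (bar along the seat's +x, on a hard stop), growing as its free end swings towards -y; starts open at 0.6 to 1.2, across the rest's place. Slight friction keeps it where it is left; a spring ball under its tail takes 1 to 3 N at the pin to pass at about 0.2 rad, then snaps it shut and keeps it there. A +y push by the rest only presses it onto its stop.
- keeper_pin (a point): Point on the axis of the upright round black pin on the keeper bar, 55 mm above the worktop. The pin is 14 mm in diameter and stands from 33 (top of the bar) to 67 mm above the worktop, 80 mm from the hinge. The bar is flat steel 12 mm wide, from 19 to 33 mm above the worktop.
- keeper_hinge (a point): Point on the keeper bar's vertical hinge axis, 55 mm above the worktop (the hinge itself ends 40 mm above the worktop); it is 72.5 mm behind the seat (-x) and 66 mm to its +y side.
- rest_grip (a point): Centre of the stem of the loose dark wooden T-shaped rest (220 g), 20 mm above its underside. x: along the stem to the crossbar; y along the crossbar; z up. Stem 36 mm wide (grasp across y), x from -28 to +28 mm, 34 mm high, 10 mm lip at its free end to 45 mm. Crossbar 120 (y, centred) x 20 x 44 mm high, outer face at x = +47.5 mm. Starts right of the board, crossbar away from robot.
- dosing_cup: Small plain steel cup, 58 mm wide, 52 mm high, on the worktop beyond the rest (not the one on the scale); bystander. Origin: centre of its underside.
- tamper: Espresso tamper with dark wooden handle, 58 mm wide, 86 mm high; bystander. Origin: centre of its underside.
- milk_pitcher: Small steel milk pitcher with handle, 74 x 100 x 91 mm; bystander. Origin: centre of its underside.
- station: The immovable mounting board of light wood, 210 (x) x 250 (y) x 12 mm, flat on the worktop; it carries the back plate and keeper bar. Origin: centre of its underside; same axes as seat, which lies at (12.5, -11, 32) mm in its frame.
Things that resemble listed ones, but are neither listed nor needed, are in the scene too. What is shaped like the part that bears rest_grip but red is not meant.

How it is judged:
On the way, in this order (a step that is already met when the one before it is completed fails the run):
1. the keeper bar is shut in its detent before the rest is on the board (value of joint keeper below 0.05 rad and horizontal distance between rest_grip and seat above 0.05 m), for 0.2 s.
2. the rest is seated and pressed against the plate with 5 to 17 N for 1.5 s (contact force between rest and back_plate between 5 and 17 N and value of joint back_plate between 0.0023 and 0.0087 m and contact force between the fingers and rest above 2 N and value of joint keeper below 0.05 rad and y of rest_grip in the frame of seat between -0.006 and 0.004 m and z of rest_grip in the frame of seat below 0.004 m and angle between rest_grip's own z axis and vertical below 0.07 rad and angle between the x axis of rest_grip and the x axis of seat, either way round below 0.07 rad and x of rest_grip in the frame of seat above 0 m), for 1.5 s.
At the end, for the whole second after the job is handed in: The fingers hold the rest against the back plate with 5 to 17 N (plate pushed in 2.3 to 8.7 mm), upright and square to it within 0.07 rad, its underside within 4 mm of the board, the crossbar's end within 6 mm of the keeper bar, and the keeper bar shut (below 0.05 rad) (all of step 2); the arm keeps its last pose, push and grip.
It fails at once if the rest is pressed against the plate with more than 25 N (contact force between rest and back_plate above 25 N).
It fails at once if the dosing cup, tamper or milk pitcher is moved by more than 20 mm (distance of any of dosing_cup, tamper, milk_pitcher from where it was at the start of the episode above 0.02 m).
It also fails if it takes over 64 s, if anything falls off the work surface, if the arm or the gripper's body presses on something with over 40 N, if the wrist force passes 120 N, or if a joint passes its speed limit or range.

## Working session

There is one attempt and no reset: what is moved stays moved. The work goes in short steps, Python scripts to look and compute and a shell command to move; the robot and the scene stay as the last step left them, time stands still between calls to the robot, and variables do not carry over. Pictures are saved under pics/ and viewed, at most 10 in all, crops included, and the job is handed in when it is done.

```bash
mkdir -p pics; cat > h.py <<'E'
import numpy as np, cv2
from workcell import manip
from scipy.spatial.transform import Rotation as R
def ray(cam,px):
    c=manip.calibration(cam);T=np.array(c["camera_from_world"]);f=210/np.tan(np.radians(c["vfov"])/2)
    u=(np.array(px,float)-[c["cx"],c["cy"]])/f
    if cam=="wrist":
        r=np.linalg.norm(u);d=np.array([*(u/r*np.sin(r)),np.cos(r)]) if r>0 else np.array([0,0,1.])
    else: d=np.array([*u,1.])
    return -T[:3,:3].T@T[:3,3],T[:3,:3].T@d
def at(cam,px,z):
    o,d=ray(cam,px);return o+d*(z-o[2])/d[2]
def proj(cam,p):
    c=manip.calibration(cam);T=np.array(c["camera_from_world"]);f=210/np.tan(np.radians(c["vfov"])/2)
    q=T[:3,:3]@np.array(p)+T[:3,3]
    if cam=="wrist":
        n=np.hypot(q[0],q[1]);t=np.arctan2(n,q[2]);u=q[:2]/n*t
    else: u=q[:2]/q[2]
    return u*f+[c["cx"],c["cy"]]
E
python3 - <<'E'
from h import *
np.set_printoptions(precision=3,suppress=True)
for cam in ["scene","side","wrist"]:
    im=manip.camera(cam);cv2.imwrite(f"pics/{cam}0.png",im)
    print(cam,ray(cam,(280,210)))
    for t in ["rest_grip","keeper_pin","keeper","back_plate","station","dosing_cup","tamper","milk_pitcher"]:
        for m in manip.masks_of(t,cam)[:3]:
            if m["conf"]>.2: print(cam,t,round(m["conf"],2),np.round(m["centre"]),m["region"].sum(),at(cam,m["centre"],.03))
o=manip.get_obs();print(o["position"],R.from_quat(o["ee_rot"]).as_matrix(),o["clock"],o["grip_width"])
E
python3 -c "
import cv2,numpy as np
cv2.imwrite('pics/a.png',cv2.imread('pics/scene0.png'))"
```

```text
scene (array([-0.057,  0.386,  0.745]), array([ 0.649, -0.335, -0.684]))
scene rest_grip 0.96 [396. 189.] 848 [ 0.531 -0.279  0.03 ]
scene rest_grip 0.92 [378. 225.] 820 [ 0.447 -0.148  0.03 ]
scene rest_grip 0.74 [252. 252.] 313 [0.529 0.163 0.03 ]
scene keeper_pin 0.64 [253. 250.] 409 [0.533 0.157 0.03 ]
scene keeper 0.78 [251. 256.] 339 [0.519 0.17  0.03 ]
scene back_plate 0.81 [235. 218.] 803 [0.654 0.151 0.03 ]
scene station 0.63 [249. 242.] 6840 [0.56  0.155 0.03 ]
scene dosing_cup 0.83 [370. 150.] 425 [ 0.718 -0.335  0.03 ]
scene tamper 0.85 [158. 329.] 990 [0.442 0.413 0.03 ]
scene milk_pitcher 0.88 [305. 153.] 688 [ 0.805 -0.154  0.03 ]
side (array([ 0.167, -1.058,  0.499]), array([ 0.334,  0.875, -0.351]))
side rest_grip 0.83 [256. 253.] 883 [ 0.443 -0.165  0.03 ]
side rest_grip 0.58 [314. 268.] 1047 [ 0.551 -0.29   0.03 ]
side rest_grip 0.58 [294. 306.] 1538 [ 0.445 -0.417  0.03 ]
side keeper_pin 0.52 [260. 206.] 246 [0.56  0.166 0.03 ]
side keeper 0.81 [256. 207.] 250 [0.545 0.163 0.03 ]
side back_plate 0.78 [286. 203.] 416 [0.661 0.174 0.03 ]
side back_plate 0.64 [365. 228.] 835 [ 0.802 -0.115  0.03 ]
side station 0.93 [274. 217.] 2145 [0.573 0.06  0.03 ]
side dosing_cup 0.95 [375. 268.] 591 [ 0.691 -0.338  0.03 ]
side tamper 0.78 [212. 187.] 237 [0.451 0.433 0.03 ]
side tamper 0.21 [285. 201.] 410 [0.664 0.193 0.03 ]
side milk_pitcher 0.91 [368. 227.] 839 [ 0.813 -0.109  0.03 ]
wrist (array([ 0.281, -0.563,  0.375]), array([-0.296, -0.112, -0.949]))
[ 0.204 -0.591  0.304] [[ 0.945  0.327  0.   ]
 [ 0.327 -0.945 -0.   ]
 [ 0.     0.    -1.   ]] 1.35 1.0002341225832792
```

View pics/scene0.png

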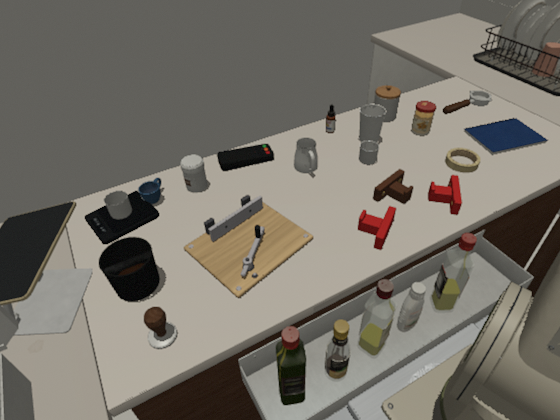

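View pics/side0.png

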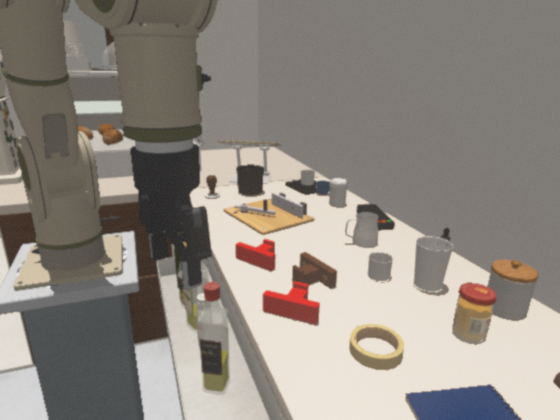

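The scene picture shows three T-shaped parts. Two are red, at (378,225) and (446,192), and the dark wooden one is at about (393,187). The dark one fits the description. The board is at (249,242) with the keeper open across it and the pin at about (258,231). The bystanders are the cup (370,150), pitcher (305,153) and tamper (158,325).

```bash
python3 - <<'E'
from h import *
np.set_printoptions(precision=3,suppress=True)
im=manip.camera("scene")
m=manip.masks_of("station","scene")[0]["region"].astype(np.uint8)
c=max(cv2.findContours(m,0,1)[0],key=cv2.contourArea)[:,0]
h=cv2.convexHull(c)[:,0]
w=np.array([at("scene",p,.012)[:2] for p in h])
r=cv2.minAreaRect((w*1000).astype(np.float32));print(r,cv2.boxPoints(r))
for m in manip.masks_of("rest_grip","scene"):print(m["conf"],m["centre"],im[m["region"]].mean(0))
cv2.imwrite("pics/crop.png",np.hstack([cv2.resize(im[165:210,365:425],None,fx=6,fy=6),cv2.resize(im[195:285,180:320],None,fx=3,fy=3)]))
E
```

```text
((591.7794189453125, 148.16392517089844), (243.56007385253906, 261.0455627441406), 15.791301727294922) [[439.076 240.62 ]
 [510.115 -10.573]
 [744.483  55.708]
 [673.444 306.901]]
0.83 [380.3, 225.2] [ 29.31   31.48  126.211]
0.8 [450.9, 196.7] [ 28.948  31.415 118.799]
0.75 [396.0, 187.3] [31.651 42.8   60.535]
0.73 [253.1, 247.8] [93.332 95.987 99.047]
```

View pics/crop.png

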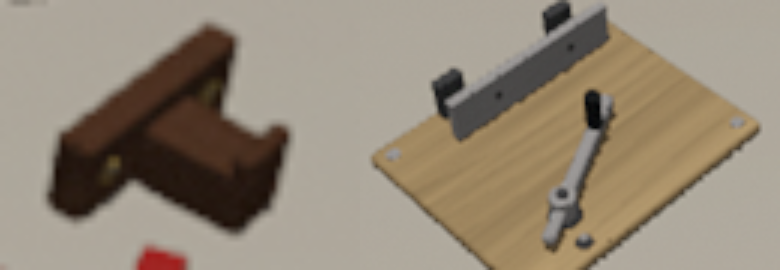

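```bash
python3 -m jog '[{"grip":1,"slide":[4.5,-2,0],"yaw":0},{"grip":1,"slide":[4.5,-2,0],"yaw":0},{"grip":1,"slide":[4,-3,0],"yaw":0},{"grip":1,"slide":[3,-4,0],"yaw":0},{"grip":1,"slide":[3,-4,0],"yaw":0},{"grip":1,"slide":[3,-4,0],"yaw":0},{"grip":1,"slide":[3,-4,0],"yaw":0},{"grip":1,"slide":[3,-4,0],"yaw":0}]' 40
```

```text
clock: 2.3
position: [0.3809, -0.2421, 0.3042]
ee_rot: [0.986, 0.166, 0.0, 0.0]
ft_force: [1.3, 0.1, 0.2]
grip_width: 0.002
grasp_force: 0.0
```

The crop confirms the choice: the enlarged part is dark brown wood with its crossbar at the far side. On the board, the hinge shows at crop (563,195) and the pin at (595,110), so the keeper is open.

```bash
python3 -m jog '[{"grip":1,"slide":[2.8,-3.5,0],"yaw":0},{"grip":1,"slide":[2.8,-3.5,0],"yaw":0},{"grip":1,"slide":[2.8,-3.5,0],"yaw":0},{"grip":1,"slide":[2.8,-3.5,0],"yaw":0},{"grip":1,"slide":[2.8,-3.5,0],"yaw":0},{"grip":1,"slide":[2.8,-3.5,0],"yaw":0},{"grip":1,"slide":[2.8,-3.5,0],"yaw":0},{"grip":1,"slide":[2.8,-3.5,0],"yaw":0}]'
python3 -m jog '[{"grip":1,"slide":[0,0,0],"yaw":0},{"grip":1,"slide":[0,0,0],"yaw":0}]'
python3 - <<'E'
from h import *
np.set_printoptions(precision=3,suppress=True)
im=manip.camera("wrist");cv2.imwrite("pics/w1.png",im)
for t in ["rest_grip","keeper_pin","keeper","back_plate","station","keeper_hinge"]:
    for m in manip.masks_of(t,"wrist")[:3]:
        if m["conf"]>.2: print(t,round(m["conf"],2),np.round(m["centre"]),m["region"].sum(),at("wrist",m["centre"],.03))
E
```

```text
clock: 3.1
position: [0.5012, 0.0954, 0.3043]
ee_rot: [0.986, 0.165, 0.001, 0.0]
ft_force: [0.6, -0.6, 0.5]
grip_width: -0.002
grasp_force: 0.0
clock: 3.3
position: [0.5008, 0.0947, 0.3037]
ee_rot: [0.986, 0.167, -0.0, -0.0]
ft_force: [0.8, -2.0, -0.1]
grip_width: 0.0
grasp_force: 0.0
rest_grip 0.89 [441. 274.] 3372 [ 0.455 -0.155  0.03 ]
rest_grip 0.72 [531. 304.] 1843 [ 0.45 -0.38  0.03]
rest_grip 0.69 [521. 238.] 2125 [ 0.543 -0.265  0.03 ]
keeper_pin 0.88 [231. 130.] 1672 [0.538 0.157 0.03 ]
keeper 0.67 [233. 136.] 1839 [0.533 0.153 0.03 ]
back_plate 0.64 [278.  36.] 2698 [0.649 0.143 0.03 ]
station 0.71 [263.  99.] 39126 [0.58  0.136 0.03 ]
keeper_hinge 0.77 [237. 132.] 1532 [0.538 0.151 0.03 ]
```

View pics/w1.png

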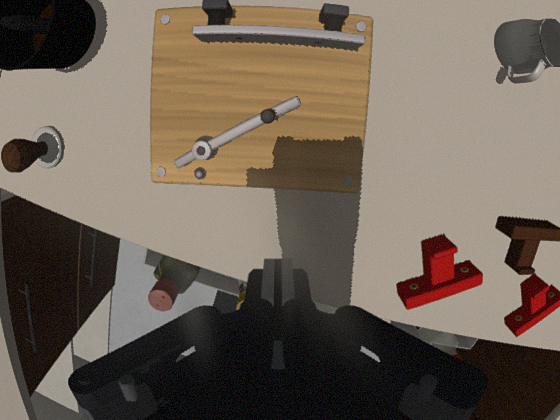

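The wrist view shows the whole board, with corners at about (154,8), (372,16), (360,191) and (151,184). The hinge is at (203,148), the pin top at (268,115), and the plate's top edge runs from (194,28) to (364,40). I'll fit the board frame from these.

```bash
cat >> h.py <<'E'
def station(x):  # x,y,yaw -> fn seatframe->world
    c,s=np.cos(x[2]),np.sin(x[2])
    return lambda p: np.array([x[0]+c*p[0]-s*p[1],x[1]+s*p[0]+c*p[1],.032+p[2]])
E
python3 - <<'E'
from h import *
from scipy.optimize import least_squares
np.set_printoptions(precision=4,suppress=True)
# seat frame: board x from -117.5..92.5, y from -114..136 (centre at -12.5,+11)
P=[(.0925,.136,-.02),(.0925,-.114,-.02),(-.1175,-.114,-.02),(-.1175,.136,-.02),(-.0725,.066,.008)]
U=[(154,8),(372,16),(360,191),(151,184),(203,148)]
for i,(p,u) in enumerate(zip(P,U)): print(at("wrist",u,.032+p[2]))
def res(x): 
    f=station(x); return np.concatenate([proj("wrist",f(p))-u for p,u in zip(P,U)])
s=least_squares(res,[.58,.14,.276],loss="soft_l1");print(s.x,s.fun)
f=station(s.x)
pin=at("wrist",(268,115),.067);h=f((-.0725,.066,0))
d=(pin-h)[:2];print("hinge",h,"pin",pin,np.hypot(*d),"keeper",s.x[2]-np.arctan2(d[1],d[0]))
for q in [(194,28),(364,40),(280,35)]:
  w=at("wrist",q,.056)-f((0,0,0));c,sn=np.cos(s.x[2]),np.sin(s.x[2]);print("plate top in seat",w[0]*c+w[1]*sn,-w[0]*sn+w[1]*c)
print(manip.get_obs()["position"])
np.save("st.npy",s.x)
E
```

```text
[0.6488 0.2936 0.012 ]
[0.7155 0.0545 0.012 ]
[ 0.5179 -0.0043  0.012 ]
[0.4456 0.2351 0.012 ]
[0.5121 0.1793 0.04  ]
[0.598  0.1374 0.2845] [-0.3308  0.1068  1.255  -2.2625  0.2747  0.6587  0.3598 -1.1237 -1.5359
  1.6584]
hinge [0.5099 0.1804 0.032 ] pin [0.5667 0.1249 0.067 ] 0.0793804896428862 keeper 1.0589003828501662
plate top in seat 0.053188525675565944 0.0736381932023118
plate top in seat 0.04875348476170694 -0.09287912850348684
plate top in seat 0.045972881643290706 -0.010736615498986662
[0.5009 0.0929 0.304 ]
```

```bash
cat >> h.py <<'E'
def go(tx,ty,tz,frame=None,off=0):
    "print slide (cm) & yaw to bring TCP to point tx,ty (seat frame), z world"
    x=np.load("st.npy") if frame is None else frame
    w=station(x)((tx,ty,tz-.032));o=manip.get_obs();M=R.from_quat(o["ee_rot"]).as_matrix()
    a=np.arctan2(M[1,0],M[0,0]);dy=(a-x[2]-off+np.pi)%(2*np.pi)-np.pi
    print("slide",np.round(M.T@(w-o["position"])*100,2),"yaw",round(dy,4),"after-yaw slide",np.round(R.from_matrix(M@R.from_euler("z",dy).as_matrix()).inv().apply(w-o["position"])*100,2))
def seatpos():
    x=np.load("st.npy");o=manip.get_obs();d=o["position"]-station(x)((0,0,0));c,s=np.cos(x[2]),np.sin(x[2])
    M=R.from_quat(o["ee_rot"]).as_matrix()
    print("tcp in seat mm",np.round(1000*np.array([c*d[0]+s*d[1],-s*d[0]+c*d[1],d[2]+.032]),1),"yaw",round(np.arctan2(M[1,0],M[0,0])-x[2],4),"F",np.round(o["ft_force"],1),o["clock"])
E
python3 -c "
from h import *
go(-.033,-.042,.117)"
```

```text
slide [ 7.14  2.98 18.71] yaw 0.0469 after-yaw slide [ 7.27  2.64 18.71]
```

```bash
python3 -m jog '[{"grip":1,"slide":[0,0,0],"yaw":0.047},{"grip":1,"slide":[2.4,0.9,2],"yaw":0},{"grip":1,"slide":[2.4,0.9,3],"yaw":0},{"grip":1,"slide":[2.4,0.8,3],"yaw":0},{"grip":1,"slide":[0,0,4],"yaw":0},{"grip":1,"slide":[0,0,4],"yaw":0},{"grip":1,"slide":[0,0,2.7],"yaw":0},{"grip":1,"slide":[0,0,0],"yaw":0}]'
python3 - <<'E'
from h import *
seatpos()
im=manip.camera("wrist");cv2.imwrite("pics/w2.png",im)
print(proj("wrist",station(np.load("st.npy"))((-.0334,-.0037,.035))))
E
```

```text
clock: 4.45
position: [0.5752, 0.0881, 0.1132]
ee_rot: [0.99, 0.142, -0.003, -0.0]
ft_force: [-0.2, -0.8, 0.5]
grip_width: 0.003
grasp_force: 0.0
tcp in seat mm [-35.8 -41.  113.2] yaw 0.0008 F [-0.2 -0.8  0.5] 4.45
[195.32831241 296.37074789]
```

View pics/w2.png

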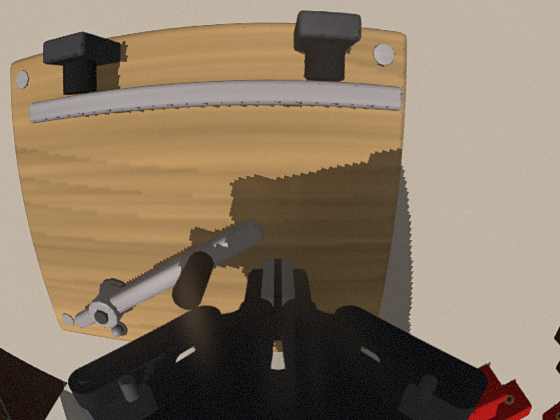

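The pin at (195,280) stands left of the closed fingers at (275,280), with its height overlapping the fingertips. I'll sweep it along its arc.

```bash
python3 -m jog '[{"grip":1,"slide":[0.3,-0.8,-0.1],"yaw":0},{"grip":1,"slide":[0,-0.8,-0.1],"yaw":0},{"grip":1,"slide":[0.8,-0.6,0],"yaw":0},{"grip":1,"slide":[0.8,-0.6,0],"yaw":0},{"grip":1,"slide":[0.5,-0.6,0],"yaw":0},{"grip":1,"slide":[0.5,-0.6,0],"yaw":0},{"grip":1,"slide":[0.4,-0.7,0],"yaw":0},{"grip":1,"slide":[0.4,-0.7,0],"yaw":0}]'
python3 -m jog '[{"grip":1,"slide":[0.25,-0.7,0],"yaw":0},{"grip":1,"slide":[0.2,-0.7,0],"yaw":0},{"grip":1,"slide":[0.1,-0.5,0],"yaw":0},{"grip":1,"slide":[0,-0.4,0],"yaw":0},{"grip":1,"slide":[0,0,0],"yaw":0}]'
python3 -c "
from h import *
seatpos()"
```

```text
clock: 5.3
position: [0.6007, 0.1508, 0.1203]
ee_rot: [0.99, 0.141, 0.003, 0.001]
ft_force: [9.9, -4.3, 1.1]
grip_width: -0.004
grasp_force: 5.2
clock: 5.8
position: [0.6017, 0.1753, 0.1211]
ee_rot: [0.99, 0.141, 0.006, -0.001]
ft_force: [23.6, 1.2, -6.1]
grip_width: 0.0
grasp_force: 9.3
tcp in seat mm [ 14.2  35.3 121.1] yaw -0.0008 F [23.6  1.2 -6.1] 5.8
```

```bash
python3 - <<'E'
from h import *
im=manip.camera("wrist");cv2.imwrite("pics/w3.png",im)
im=manip.camera("scene");cv2.imwrite("pics/s3.png",cv2.resize(im[190:300,180:320],None,fx=4,fy=4))
for m in manip.masks_of("keeper","wrist")[:3]:print(m["conf"],m["centre"])
E
```

```text
0.88 [248.7, 257.6]
```

View pics/w3.png

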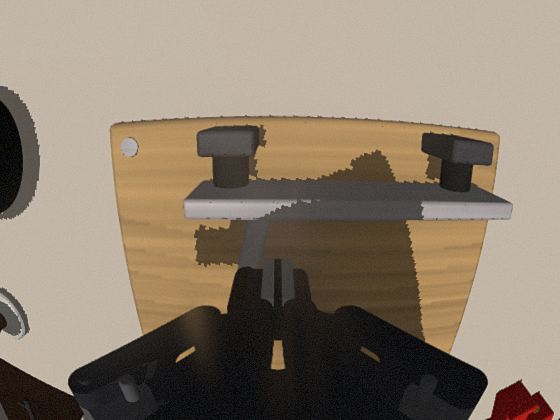

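```bash
python3 - <<'E'
from h import *
x=np.load("st.npy");c,s=np.cos(x[2]),np.sin(x[2])
for p in [(257,225),(249,258)]:
    d=at("wrist",p,.033)-station(x)((0,0,0));q=np.array([c*d[0]+s*d[1],-s*d[0]+c*d[1]])
    v=q-[-.0725,.066];print(q*1000,np.hypot(*v),-np.arctan2(v[1],v[0]))
E
```

```text
[35.69667068 46.2102649 ] 0.10999160496254541 0.1809055443655121
[16.4073928  51.05570539] 0.09015462514873196 0.16653159146882873
```

View pics/s3.png

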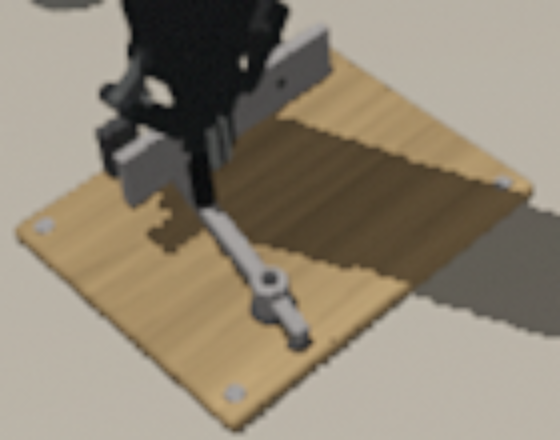

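The keeper is at about 0.17 rad, on the detent, and the finger has slid off-centre on the pin. I'll back off, re-centre and push again.

```bash
python3 -m jog '[{"grip":1,"slide":[0,1,0],"yaw":0},{"grip":1,"slide":[0,1,0],"yaw":0},{"grip":1,"slide":[0,0.5,0],"yaw":0},{"grip":1,"slide":[0,0,0],"yaw":0},{"grip":1,"slide":[0,0,0],"yaw":0}]'
python3 - <<'E'
from h import *
seatpos();go(.007,.02,.115)
im=manip.camera("wrist");cv2.imwrite("pics/w4.png",im)
E
```

```text
clock: 6.45
position: [0.6031, 0.1512, 0.1188]
ee_rot: [0.99, 0.142, -0.0, -0.0]
ft_force: [-0.6, -0.4, 0.3]
grip_width: -0.002
grasp_force: 0.0
tcp in seat mm [  8.7  11.8 118.8] yaw 0.0015 F [-0.6 -0.4  0.3] 6.45
slide [-0.17 -0.82  0.38] yaw 0.0015 after-yaw slide [-0.17 -0.82  0.38]
```

View pics/w4.png

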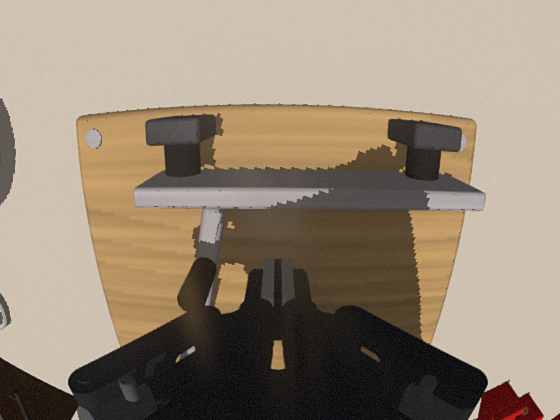

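The pin at (200,285) is clear to the left of the fingers and the bar is nearly shut. I'll push again with the fingers aligned.

```bash
python3 -m jog '[{"grip":1,"slide":[-0.1,-0.8,0.2],"yaw":0},{"grip":1,"slide":[0,-0.8,0],"yaw":0},{"grip":1,"slide":[0,-0.6,0],"yaw":0},{"grip":1,"slide":[0,-0.5,0],"yaw":0},{"grip":1,"slide":[0,-0.4,0],"yaw":0}]'
python3 -m jog '[{"grip":1,"slide":[0,-0.4,0],"yaw":0},{"grip":1,"slide":[0,-0.2,0],"yaw":0},{"grip":1,"slide":[0,0,0],"yaw":0}]'
python3 -c "
from h import *
seatpos()"
```

```text
clock: 7.0
position: [0.5936, 0.1811, 0.117]
ee_rot: [0.99, 0.143, 0.0, 0.0]
ft_force: [0.4, -0.6, 1.2]
grip_width: 0.002
grasp_force: 0.2
clock: 7.3
position: [0.5921, 0.1859, 0.1169]
ee_rot: [0.99, 0.142, -0.0, 0.0]
ft_force: [0.1, -1.1, 0.8]
grip_width: 0.001
grasp_force: 0.5
tcp in seat mm [  7.9  48.2 116.9] yaw 0.0011 F [ 0.1 -1.1  0.8] 7.3
```

```bash
python3 -m jog '[{"grip":1,"slide":[0,-0.3,0],"yaw":0},{"grip":1,"slide":[0,0,0],"yaw":0}]'
python3 -m jog '[{"grip":1,"slide":[0,2,0],"yaw":0},{"grip":1,"slide":[0,2,-2],"yaw":0},{"grip":1,"slide":[0,3,-4],"yaw":0},{"grip":-0.2,"slide":[-2,3,-4],"yaw":0},{"grip":-0.2,"slide":[-2,4,-3],"yaw":0},{"grip":-0.2,"slide":[-2,4,-1],"yaw":0},{"grip":-0.2,"slide":[0,0,0],"yaw":0}]'
python3 - <<'E'
from h import *
seatpos()
im=manip.camera("wrist");cv2.imwrite("pics/w5.png",im)
f=station(np.load("st.npy"));print("pin expected",proj("wrist",f((.0075,.066,.035))),"hinge",proj("wrist",f((-.0725,.066,.008))))
for t in ["rest_grip","keeper_pin"]:
    for m in manip.masks_of(t,"wrist")[:3]:print(t,m["conf"],m["centre"],at("wrist",m["centre"],.03),im[m["region"]].mean(0))
E
```

```text
clock: 7.5
position: [0.5919, 0.1866, 0.1169]
ee_rot: [0.99, 0.141, -0.0, 0.002]
ft_force: [1.0, -7.8, 2.5]
grip_width: -0.005
grasp_force: 4.2
clock: 8.2
position: [0.586, -0.0022, 0.2536]
ee_rot: [0.99, 0.138, 0.001, 0.002]
ft_force: [0.7, -0.1, -0.1]
grip_width: 0.598
grasp_force: 0.0
tcp in seat mm [ -50.7 -130.7  253.6] yaw -0.008 F [ 0.7 -0.1 -0.1] 8.2
pin expected [ 65.98990562 147.89551376] hinge [ 92.12397177 220.11361542]
rest_grip 0.91 [477.1, 276.7] [ 0.55629322 -0.25517541  0.03      ] [17.98760807 27.00864553 44.3204611 ]
rest_grip 0.73 [332.2, 339.9] [ 0.43321572 -0.1076652   0.03      ] [23.65116279 26.68157424 61.14490161]
rest_grip 0.71 [502.6, 340.4] [ 0.4684375  -0.37648486  0.03      ] [13.39444995 15.17443013 90.46630327]
keeper_pin 0.79 [84.9, 169.5] [0.55658158 0.20484896 0.03      ] [83.43463918 86.98309278 93.12865979]
keeper_pin 0.41 [544.0, 169.4] [ 0.70792211 -0.28697324  0.03      ] [58.45093458 61.95638629 63.4953271 ]
```

View pics/w5.png

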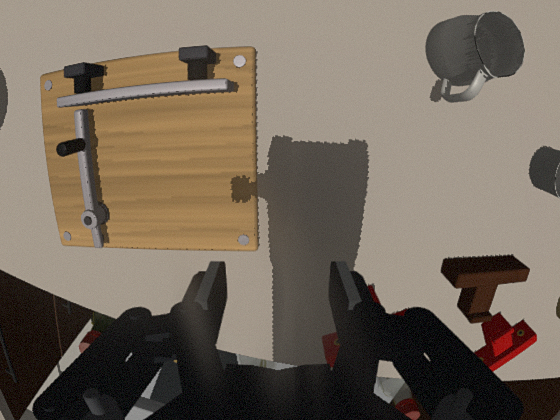

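The keeper is shut: the pin is seen at (66,148), exactly where a shut pin should project. The dark rest is at (483,285), with red look-alikes at (505,340) and (345,345). Next I'll move over the rest.

```bash
python3 -m jog '[{"grip":-0.3,"slide":[-2.4,3.5,0],"yaw":0},{"grip":-0.3,"slide":[-2.4,3.5,0],"yaw":0},{"grip":-0.3,"slide":[-2.4,3.5,0],"yaw":0},{"grip":-0.3,"slide":[-2.4,3.5,0],"yaw":0},{"grip":-0.3,"slide":[-2.4,3.5,0],"yaw":0},{"grip":-0.3,"slide":[-2.4,3.5,0],"yaw":0},{"grip":-0.3,"slide":[0,0,0],"yaw":0}]'
python3 - <<'E'
from h import *
im=manip.camera("wrist");cv2.imwrite("pics/w6.png",im)
for m in manip.masks_of("rest_grip","wrist")[:4]:print(m["conf"],m["centre"],at("wrist",m["centre"],.034),im[m["region"]].mean(0))
E
```

```text
clock: 9.05
position: [0.5048, -0.2419, 0.2509]
ee_rot: [0.99, 0.139, -0.001, 0.0]
ft_force: [-0.3, -0.0, -0.4]
grip_width: 0.649
grasp_force: 0.0
0.92 [397.8, 267.2] [ 0.46800255 -0.37947751  0.034     ] [ 24.32891061  27.22718808 121.80726257]
0.8 [180.9, 216.5] [ 0.46035749 -0.15192086  0.034     ] [ 42.27399464  46.83681859 143.27596068]
0.57 [331.8, 157.8] [ 0.55453713 -0.27271683  0.034     ] [33.43165346 41.40148323 54.89769088]
```

View pics/w6.png

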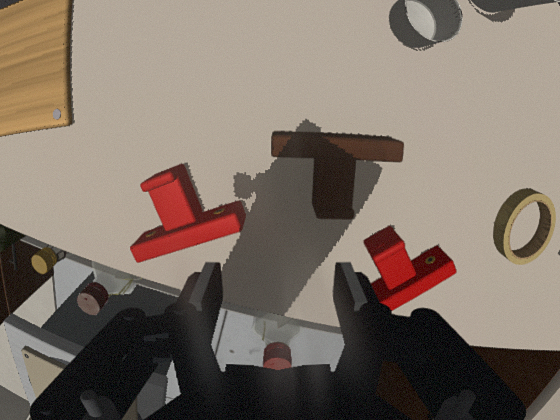

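The dark rest shows crossbar outer corners at (272,132) and (403,140), and stem lip corners at (313,216) and (354,219). The red parts are at (190,215) and (410,270). I'll fit its pose from those corners.

```bash
python3 - <<'E'
from h import *
from scipy.optimize import least_squares
np.set_printoptions(precision=4,suppress=True)
P=[(.0475,.06,.012),(.0475,-.06,.012),(-.028,.018,.013),(-.028,-.018,.013)]
U=[(272,132),(403,140),(313,216),(354,219)]
def res(x):
    f=station(x);return np.concatenate([proj("wrist",f(p)-[0,0,0])-u for p,u in zip(P,U)])
s=least_squares(res,[.55,-.27,.28]);print(s.x,s.fun)
print(np.linalg.norm(at("wrist",U[0],.044)-at("wrist",U[1],.044)))
np.save("rest.npy",s.x)
# red T nearest: extents in rest frame
m=manip.masks_of("rest_grip","wrist")
for k in m:
  ys,xs=np.nonzero(k["region"]);pts=np.array([at("wrist",(a,b),.03)[:2] for a,b in zip(xs[::15],ys[::15])])-s.x[:2]
  c,n=np.cos(s.x[2]),np.sin(s.x[2]);q=pts@np.array([[c,-n],[n,c]]);print(k["conf"],q.min(0),q.max(0))
go(0,0,.2,frame=s.x)
E
```

```text
[ 0.5311 -0.2832  0.251 ] [-1.4536 -0.6086  1.6486  0.0857  1.2668  1.2226 -1.2786 -0.5707]
0.1171165835711899
0.92 [-0.14   -0.1523] [-0.0393 -0.036 ]
0.8 [-0.0887  0.0852] [0.0155 0.2049]
0.57 [-0.0341 -0.0642] [0.0499 0.0617]
slide [0.89 5.3  5.14] yaw 0.0372 after-yaw slide [1.09 5.26 5.14]
```

```bash
python3 -m jog '[{"grip":-0.35,"slide":[0,0,0],"yaw":0.037},{"grip":-0.35,"slide":[0.6,2.6,2.5],"yaw":0},{"grip":-0.35,"slide":[0.5,2.6,2.5],"yaw":0},{"grip":-0.35,"slide":[0,0,3],"yaw":0},{"grip":-0.35,"slide":[0,0,0],"yaw":0},{"grip":-0.35,"slide":[0,0,0],"yaw":0}]' 60
python3 - <<'E'
from h import *
go(0,0,.084,frame=np.load("rest.npy"))
im=manip.camera("wrist");cv2.imwrite("pics/w7.png",im)
x=np.load("rest.npy")
for m in manip.masks_of("rest_grip","wrist"):
  ys,xs=np.nonzero(m["region"]);pts=np.array([at("wrist",(a,b),.044)[:2] for a,b in zip(xs[::10],ys[::10])])
  f=x;c,n=np.cos(f[2]),np.sin(f[2]);q=(pts-f[:2])@np.array([[c,-n],[n,c]])
  print(m["conf"],im[m["region"]].mean(0),q.min(0),q.max(0))
  b=q[q[:,0]>.032];print(len(b),b.min(0),b.max(0)) if len(b) else 0
  st=q[(q[:,0]<.02)&(q[:,0]>-.02)];print(len(st),st.min(0),st.max(0)) if len(st) else 0
  if len(b)>5: print("rect",cv2.minAreaRect((b*1000).astype(np.float32)))
print(at("wrist",(10,10),0)[:2])
E
```

```text
clock: 9.8
position: [0.5311, -0.2823, 0.1723]
ee_rot: [0.992, 0.126, -0.0, -0.001]
ft_force: [0.5, -0.1, 0.3]
grip_width: 0.671
grasp_force: 0.0
slide [-0.02  0.1   8.83] yaw 0.0011 after-yaw slide [-0.02  0.1   8.83]
0.8 [ 34.27183716  38.39989693 129.71102809] [-0.08509339  0.06509608] [0.0200345  0.19370831]
270 [-0.01987891  0.0674326 ] [0.01926917 0.17312258]
0.76 [24.85408079 27.92085738 77.06760099] [-0.13166167 -0.14694983] [-0.03176784 -0.03915366]
0.58 [35.31751423 42.71433817 54.68101707] [-0.03380097 -0.06688705] [0.04847351 0.05177435]
440 [ 0.0321869  -0.06659784] [0.04847351 0.05177435]
279 [-0.01946219 -0.02460882] [0.01955299 0.00968995]
rect ((40.3227653503418, -7.41351318359375), (118.3725814819336, 16.276926040649414), 89.97962951660156)
[0.6640934  0.01530525]
```

```bash
python3 -m jog '[{"grip":-0.35,"slide":[0,0.8,2],"yaw":0},{"grip":-0.35,"slide":[0,0,0],"yaw":0},{"grip":-0.35,"slide":[0,0,0],"yaw":0},{"grip":-0.35,"slide":[0,0,0],"yaw":0}]'
python3 - <<'E'
from h import *
go(0,-.007,.084,frame=np.load("rest.npy"))
im=manip.camera("wrist");cv2.imwrite("pics/w8.png",im)
x=np.load("rest.npy")
for m in manip.masks_of("rest_grip","wrist"):
  ys,xs=np.nonzero(m["region"]);pts=np.array([at("wrist",(a,b),.044)[:2] for a,b in zip(xs[::10],ys[::10])])
  f=x;c,n=np.cos(f[2]),np.sin(f[2]);q=(pts-f[:2])@np.array([[c,-n],[n,c]])
  b=q[q[:,0]>.032]
  if len(b)>20: print("rect",m["conf"],q.min(0),q.max(0),cv2.minAreaRect((b*1000).astype(np.float32)))
E
```

```text
clock: 10.3
position: [0.5327, -0.2921, 0.1534]
ee_rot: [0.992, 0.124, 0.001, 0.0]
ft_force: [0.1, 0.6, 0.4]
grip_width: 0.675
grasp_force: 0.0
slide [ 0.05 -0.21  6.94] yaw -0.0017 after-yaw slide [ 0.05 -0.21  6.94]
rect 0.96 [-0.03284541 -0.06497194] [0.04897614 0.0526548 ] ((40.40428924560547, -6.173484802246094), (16.958568572998047, 117.56607055664062), 0.1902664601802826)
```

Consistent: the rest's centre is about 6.5 mm to −y of the first fit. I'll descend and grip.

```bash
python3 -m jog '[{"grip":-0.35,"slide":[0,-0.25,2],"yaw":0},{"grip":-0.35,"slide":[0,0,2],"yaw":0},{"grip":-0.35,"slide":[0,0,2],"yaw":0},{"grip":-0.35,"slide":[0,0,0.9],"yaw":0},{"grip":-0.35,"slide":[0,0,0],"yaw":0}]'
python3 -m jog '[{"grip":1,"slide":[0,0,0],"yaw":0},{"grip":1,"slide":[0,0,0],"yaw":0},{"grip":1,"slide":[0,0,0],"yaw":0},{"grip":1,"slide":[0,0,0],"yaw":0},{"grip":1,"slide":[0,0,0],"yaw":0}]' 60
```

```text
clock: 10.9
position: [0.5311, -0.2897, 0.0822]
ee_rot: [0.992, 0.124, -0.001, -0.001]
ft_force: [-0.4, 0.3, -0.8]
grip_width: 0.674
grasp_force: 0.0
clock: 11.4
position: [0.5323, -0.2903, 0.0844]
ee_rot: [0.992, 0.124, 0.001, 0.001]
ft_force: [-1.1, 0.4, 7.0]
grip_width: 0.412
grasp_force: 62.1
```

```bash
python3 -m jog '[{"grip":1,"slide":[0,0,-2],"yaw":0},{"grip":1,"slide":[0,0,-3.5],"yaw":0},{"grip":1,"slide":[0,0,-3.5],"yaw":0},{"grip":1,"slide":[0,0,0],"yaw":0}]'
python3 -c "
from h import *
seatpos();go(-.022,-.014,.17)"
```

```text
clock: 11.8
position: [0.5337, -0.2908, 0.1783]
ee_rot: [0.992, 0.124, 0.003, 0.002]
ft_force: [1.1, -1.7, -2.0]
grip_width: 0.406
grasp_force: 61.1
tcp in seat mm [-181.9 -393.   178.3] yaw -0.0356 F [ 1.1 -1.7 -2. ] 11.8
slide [ 14.63 -38.45   0.69] yaw -0.0356 after-yaw slide [ 15.99 -37.9    0.69]
```

```bash
python3 -m jog '[{"grip":1,"slide":[0,0,0],"yaw":-0.036},{"grip":1,"slide":[1,-3,0],"yaw":0},{"grip":1,"slide":[2,-4,0],"yaw":0},{"grip":1,"slide":[2,-4,0],"yaw":0},{"grip":1,"slide":[2,-4,0],"yaw":0},{"grip":1,"slide":[2,-4,0],"yaw":0},{"grip":1,"slide":[2,-4,0],"yaw":0},{"grip":1,"slide":[2,-4,0],"yaw":0}]'
python3 -m jog '[{"grip":1,"slide":[1.5,-4,0],"yaw":0},{"grip":1,"slide":[1.5,-4,0],"yaw":0},{"grip":1,"slide":[0,-2.5,0],"yaw":0},{"grip":1,"slide":[0,0,0],"yaw":0},{"grip":1,"slide":[0,0,0],"yaw":0},{"grip":1,"slide":[0,0,0],"yaw":0}]'
python3 -c "
from h import *
seatpos();go(-.022,-.014,.12)"
```

```text
clock: 12.6
position: [0.5802, 0.0072, 0.1725]
ee_rot: [0.99, 0.142, -0.0, 0.0]
ft_force: [0.6, 0.0, -2.1]
grip_width: 0.406
grasp_force: 60.9
clock: 13.2
position: [0.5799, 0.1132, 0.1725]
ee_rot: [0.99, 0.141, -0.0, 0.001]
ft_force: [0.8, 0.4, -3.3]
grip_width: 0.406
grasp_force: 60.9
tcp in seat mm [-24.2 -18.2 172.5] yaw -0.0014 F [ 0.8  0.4 -3.3] 13.2
slide [ 0.22 -0.42  5.25] yaw -0.0014 after-yaw slide [ 0.22 -0.42  5.25]
```

```bash
python3 - <<'E'
from h import *
np.set_printoptions(precision=4,suppress=True)
im=manip.camera("wrist");cv2.imwrite("pics/w9.png",im);o=manip.get_obs()
M=R.from_quat(o["ee_rot"]).as_matrix();a=np.arctan2(M[1,0],M[0,0])
def fr(pts,org,a):
  c,n=np.cos(a),np.sin(a);return (pts-org[:2])@np.array([[c,-n],[n,c]])
def mp(m,z,k=6):
  ys,xs=np.nonzero(m["region"]);return np.array([at("wrist",(p,q),z)[:2] for p,q in zip(xs[::k],ys[::k])])
zt=o["position"][2]-.0644+.024
for m in manip.masks_of("rest_grip","wrist"):
  if im[m["region"]].mean(0)[2]>90: continue
  q=fr(mp(m,zt),o["position"],a);b=q[q[:,0]>.034]
  print("rest",m["conf"],q.min(0),q.max(0),cv2.minAreaRect((b*1000).astype(np.float32)) if len(b)>20 else 0)
x=np.load("st.npy")
for t,z in [("back_plate",.056),("keeper",.033)]:
  for m in manip.masks_of(t,"wrist")[:2]:
    q=fr(mp(m,z),x,x[2]);print(t,m["conf"],q.min(0),q.max(0),np.percentile(q,[5,95],axis=0))
f=station(x);print(proj("wrist",f((.0075,.066,.035))))
g=im[:,:,:];cv2.imwrite("pics/w9.png",g)
E
```

```text
Traceback (most recent call last):
  File "h.py", line 12, in at
    o,d=ray(cam,px);return o+d*(z-o[2])/d[2]
        ~~~^^^^^^^^
  File "h.py", line 5, in ray
    c=manip.calibration(cam);T=np.array(c["camera_from_world"]);f=210/np.tan(np.radians(c["vfov"])/2)
ValueError: time passes only in moves, steps and waits
```

```bash
cat > m9.py <<'E'
from h import *
np.set_printoptions(precision=4,suppress=True)
im=manip.camera("wrist");cv2.imwrite("pics/w9.png",im);o=manip.get_obs()
C=manip.calibration("wrist")
class S: calibration=staticmethod(lambda c:C)
import h; real=manip; h.manip=S
M=R.from_quat(o["ee_rot"]).as_matrix();a=np.arctan2(M[1,0],M[0,0])
def fr(pts,org,a):
  c,n=np.cos(a),np.sin(a);return (pts-org[:2])@np.array([[c,-n],[n,c]])
def mp(m,z,k=6):
  ys,xs=np.nonzero(m["region"]);return np.array([at("wrist",(p,q),z)[:2] for p,q in zip(xs[::k],ys[::k])])
zt=o["position"][2]-.0644+.024
for m in real.masks_of("rest_grip","wrist"):
  if im[m["region"]].mean(0)[2]>90: continue
  q=fr(mp(m,zt),o["position"],a);b=q[q[:,0]>.034]
  print("rest",m["conf"],q.min(0),q.max(0),cv2.minAreaRect((b*1000).astype(np.float32)) if len(b)>20 else 0)
x=np.load("st.npy")
for t,z in [("back_plate",.056),("keeper",.033)]:
  for m in real.masks_of(t,"wrist")[:2]:
    q=fr(mp(m,z),x,x[2]);print(t,m["conf"],q.min(0),q.max(0),np.percentile(q,[5,95],axis=0))
print(real.get_obs()["clock"])
E
python3 m9.py
```

```text
rest 0.95 [-0.0337 -0.0583] [0.0532 0.06  ] ((43.594722747802734, 0.671600341796875), (117.80316162109375, 19.172414779663086), 89.99365997314453)
back_plate 0.85 [ 0.0455 -0.0892] [0.0568 0.0785] [[ 0.0469 -0.0807]
 [ 0.0557  0.0686]]
back_plate 0.47 [-0.0841 -0.0921] [0.0856 0.1085] [[-0.0621 -0.0819]
 [ 0.0799  0.0994]]
keeper 0.91 [-0.1006  0.0555] [0.0431 0.0922] [[-0.0868  0.0601]
 [ 0.0379  0.0856]]
13.5
```

```bash
python3 -m jog '[{"grip":1,"slide":[-0.3,-0.5,1.5],"yaw":0},{"grip":1,"slide":[0,0,2],"yaw":0},{"grip":1,"slide":[0,0,2],"yaw":0},{"grip":1,"slide":[0,0,1],"yaw":0},{"grip":1,"slide":[0,0,0.5],"yaw":0},{"grip":1,"slide":[0,0,0],"yaw":0},{"grip":1,"slide":[0,0,0],"yaw":0},{"grip":1,"slide":[0,0,0],"yaw":0}]'
python3 -c "
from h import *
seatpos()"; python3 m9.py
```

```text
clock: 14.3
position: [0.5759, 0.1189, 0.1038]
ee_rot: [0.99, 0.142, 0.001, 0.0]
ft_force: [0.0, 0.7, -3.1]
grip_width: 0.411
grasp_force: 61.0
tcp in seat mm [-26.4 -11.6 103.8] yaw 0.0002 F [ 0.   0.7 -3.1] 14.3
rest 0.89 [-0.0336 -0.0585] [0.0539 0.0597] ((43.884742736816406, 0.4754600524902344), (19.85244369506836, 117.88751983642578), 0.09671717882156372)
back_plate 0.75 [ 0.0457 -0.0902] [0.0566 0.078 ] [[ 0.0467 -0.0795]
 [ 0.0554  0.0665]]
keeper 0.61 [-0.0878  0.0577] [0.0434 0.1028] [[-0.0459  0.0595]
 [ 0.0383  0.0946]]
keeper 0.55 [-0.0906 -0.086 ] [0.0189 0.0642] [[-0.074  -0.0706]
 [ 0.0155  0.0486]]
14.5
```

```bash
python3 -m jog '[{"grip":1,"slide":[0,0,0.3],"yaw":0},{"grip":1,"slide":[0,0,0.2],"yaw":0},{"grip":1,"slide":[0,0,0],"yaw":0},{"grip":1,"slide":[0,0,0],"yaw":0}]'
python3 -m jog '[{"grip":1,"slide":[0,0,0.2],"yaw":0},{"grip":1,"slide":[0,0,0],"yaw":0},{"grip":1,"slide":[0,0,0],"yaw":0}]'
```

```text
clock: 14.9
position: [0.5754, 0.1188, 0.0978]
ee_rot: [0.99, 0.142, -0.0, 0.0]
ft_force: [0.5, 0.3, -2.5]
grip_width: 0.407
grasp_force: 61.0
clock: 15.2
position: [0.5756, 0.1188, 0.0965]
ee_rot: [0.99, 0.142, 0.0, 0.0]
ft_force: [-3.6, -1.1, 5.4]
grip_width: 0.409
grasp_force: 62.0
```

```bash
python3 -m jog '[{"grip":1,"slide":[0,0,-0.1],"yaw":0},{"grip":1,"slide":[0.3,-0.4,0],"yaw":0},{"grip":1,"slide":[0.3,-0.3,0],"yaw":0},{"grip":1,"slide":[0.2,-0.1,0],"yaw":0},{"grip":1,"slide":[0,0,0],"yaw":0},{"grip":1,"slide":[0,0,0],"yaw":0}]'
python3 -c "
from h import *
seatpos()"
python3 -m jog '[{"grip":1,"slide":[0,-0.2,0],"yaw":0},{"grip":1,"slide":[0,0,0],"yaw":0},{"grip":1,"slide":[0,0,0],"yaw":0}]'
python3 -c "
from h import *
seatpos()"
```

```text
clock: 15.8
position: [0.5809, 0.1288, 0.0967]
ee_rot: [0.99, 0.142, -0.0, 0.0]
ft_force: [-0.8, 0.1, -1.7]
grip_width: 0.407
grasp_force: 61.0
tcp in seat mm [-18.9  -3.5  96.7] yaw 0.0005 F [-0.8  0.1 -1.7] 15.8
clock: 16.1
position: [0.5803, 0.1306, 0.0969]
ee_rot: [0.99, 0.142, 0.0, 0.0]
ft_force: [1.1, -0.3, -3.1]
grip_width: 0.404
grasp_force: 61.0
tcp in seat mm [-19.   -1.6  96.9] yaw 0.0004 F [ 1.1 -0.3 -3.1] 16.1
```

```bash
python3 -m jog '[{"grip":1,"slide":[0,-0.15,0],"yaw":0},{"grip":1,"slide":[0,0,0],"yaw":0},{"grip":1,"slide":[0,0,0],"yaw":0}]'
python3 -m jog '[{"grip":1,"slide":[0,-0.15,0],"yaw":0},{"grip":1,"slide":[0,0,0],"yaw":0},{"grip":1,"slide":[0,0,0],"yaw":0}]'
python3 -c "
from h import *
seatpos()"
```

```text
clock: 16.4
position: [0.5799, 0.1321, 0.0969]
ee_rot: [0.99, 0.142, 0.0, 0.0]
ft_force: [-0.3, -0.3, -2.1]
grip_width: 0.406
grasp_force: 61.0
clock: 16.7
position: [0.5795, 0.1336, 0.0969]
ee_rot: [0.99, 0.142, 0.0, 0.0]
ft_force: [0.3, 0.0, -2.4]
grip_width: 0.409
grasp_force: 61.0
tcp in seat mm [-18.9   1.5  96.9] yaw 0.0004 F [ 0.3  0.  -2.4] 16.7
```

```bash
python3 -m jog '[{"grip":1,"slide":[0,-0.15,0],"yaw":0},{"grip":1,"slide":[0,0,0],"yaw":0},{"grip":1,"slide":[0,0,0],"yaw":0}]'
python3 -m jog '[{"grip":1,"slide":[0,-0.15,0],"yaw":0},{"grip":1,"slide":[0,0,0],"yaw":0},{"grip":1,"slide":[0,0,0],"yaw":0}]'
python3 -c "
from h import *
seatpos()"
```

```text
clock: 17.0
position: [0.5793, 0.134, 0.0969]
ee_rot: [0.99, 0.141, 0.0, 0.001]
ft_force: [0.5, -5.6, -1.7]
grip_width: 0.406
grasp_force: 61.0
clock: 17.3
position: [0.5792, 0.1343, 0.0969]
ee_rot: [0.99, 0.141, -0.0, 0.001]
ft_force: [1.2, -8.0, -0.7]
grip_width: 0.405
grasp_force: 61.1
tcp in seat mm [-19.    2.3  96.9] yaw -0.0017 F [ 1.2 -8.  -0.7] 17.3
```

```bash
python3 -m jog '[{"grip":1,"slide":[0,0.3,0],"yaw":0},{"grip":1,"slide":[0.5,0,0],"yaw":0},{"grip":1,"slide":[0.4,0,0],"yaw":0},{"grip":1,"slide":[0,0,0],"yaw":0},{"grip":1,"slide":[0,0,0],"yaw":0}]'
python3 -c "
from h import *
seatpos()"
python3 -m jog '[{"grip":1,"slide":[0.3,0,0],"yaw":0},{"grip":1,"slide":[0,0,0],"yaw":0},{"grip":1,"slide":[0,0,0],"yaw":0}]'
python3 -c "
from h import *
seatpos()"
```

```text
clock: 17.8
position: [0.588, 0.1366, 0.0968]
ee_rot: [0.99, 0.142, -0.0, -0.0]
ft_force: [0.0, -0.0, -1.9]
grip_width: 0.409
grasp_force: 60.9
tcp in seat mm [-9.8  2.  96.8] yaw 0.001 F [ 0.  -0.  -1.9] 17.8
clock: 18.1
position: [0.591, 0.1369, 0.0969]
ee_rot: [0.99, 0.142, 0.0, 0.0]
ft_force: [0.1, -0.6, -2.8]
grip_width: 0.404
grasp_force: 60.9
tcp in seat mm [-6.9  1.5 96.9] yaw 0.0004 F [ 0.1 -0.6 -2.8] 18.1
```

```bash
for i in 1; do python3 -m jog '[{"grip":1,"slide":[0.2,0,0],"yaw":0},{"grip":1,"slide":[0,0,0],"yaw":0},{"grip":1,"slide":[0,0,0],"yaw":0}]'; done
python3 -m jog '[{"grip":1,"slide":[0.2,0,0],"yaw":0},{"grip":1,"slide":[0,0,0],"yaw":0},{"grip":1,"slide":[0,0,0],"yaw":0}]'
python3 -m jog '[{"grip":1,"slide":[0.2,0,0],"yaw":0},{"grip":1,"slide":[0,0,0],"yaw":0},{"grip":1,"slide":[0,0,0],"yaw":0}]'
python3 -c "
from h import *
seatpos()"
```

```text
clock: 18.4
position: [0.5929, 0.1374, 0.0969]
ee_rot: [0.99, 0.142, 0.0, 0.0]
ft_force: [-0.5, 0.0, -2.5]
grip_width: 0.406
grasp_force: 60.9
clock: 18.7
position: [0.5949, 0.138, 0.0969]
ee_rot: [0.99, 0.142, 0.0, 0.0]
ft_force: [-0.3, -0.0, -3.2]
grip_width: 0.406
grasp_force: 60.9
clock: 19.0
position: [0.5968, 0.1386, 0.0969]
ee_rot: [0.99, 0.142, 0.0, 0.0]
ft_force: [0.4, 0.8, -2.3]
grip_width: 0.408
grasp_force: 60.9
tcp in seat mm [-0.9  1.4 96.9] yaw 0.0003 F [ 0.4  0.8 -2.3] 19.0
```

```bash
python3 -m jog '[{"grip":1,"slide":[0.2,0,0],"yaw":0},{"grip":1,"slide":[0,0,0],"yaw":0},{"grip":1,"slide":[0,0,0],"yaw":0}]'
python3 -m jog '[{"grip":1,"slide":[0.2,0,0],"yaw":0},{"grip":1,"slide":[0,0,0],"yaw":0},{"grip":1,"slide":[0,0,0],"yaw":0}]'
python3 -c "
from h import *
seatpos()"; python3 m9.py
```

```text
clock: 19.3
position: [0.5987, 0.1392, 0.0969]
ee_rot: [0.99, 0.142, 0.0, 0.0]
ft_force: [-0.3, -0.9, -2.3]
grip_width: 0.409
grasp_force: 60.9
clock: 19.6
position: [0.6006, 0.1397, 0.0969]
ee_rot: [0.99, 0.142, -0.0, 0.0]
ft_force: [-0.1, 0.3, -3.0]
grip_width: 0.406
grasp_force: 61.0
tcp in seat mm [ 3.1  1.4 96.9] yaw 0.0003 F [-0.1  0.3 -3. ] 19.6
rest 0.62 [-0.033  -0.0579] [0.0439 0.0593] ((38.95957946777344, 0.6812477111816406), (9.899971961975098, 117.24008178710938), 0.00372998951934278)
back_plate 0.68 [ 0.0459 -0.0904] [0.0642 0.0783] [[ 0.0472 -0.0741]
 [ 0.0625  0.064 ]]
keeper 0.88 [-0.0903  0.054 ] [0.039  0.0996] [[-0.0804  0.0594]
 [ 0.0114  0.0946]]
19.8
```

```bash
python3 -m jog '[{"grip":1,"slide":[0.2,0,0],"yaw":0},{"grip":1,"slide":[0,0,0],"yaw":0},{"grip":1,"slide":[0,0,0],"yaw":0}]'
python3 -m jog '[{"grip":1,"slide":[0.15,0,0],"yaw":0},{"grip":1,"slide":[0,0,0],"yaw":0},{"grip":1,"slide":[0,0,0],"yaw":0}]'
python3 -c "
from h import *
seatpos()"
```

```text
clock: 20.1
position: [0.6022, 0.1402, 0.0968]
ee_rot: [0.99, 0.142, -0.0, 0.0]
ft_force: [-2.1, -0.5, -1.2]
grip_width: 0.411
grasp_force: 61.2
clock: 20.4
position: [0.6035, 0.1406, 0.0967]
ee_rot: [0.99, 0.142, -0.001, 0.0]
ft_force: [-6.2, -0.8, -0.1]
grip_width: 0.409
grasp_force: 61.3
tcp in seat mm [ 6.1  1.5 96.7] yaw 0.0002 F [-6.2 -0.8 -0.1] 20.4
```

```bash
python3 -m jog '[{"grip":1,"slide":[0.2,0,0],"yaw":0},{"grip":1,"slide":[0,0,0],"yaw":0},{"grip":1,"slide":[0,0,0],"yaw":0}]'
python3 -m jog '[{"grip":1,"slide":[0.1,0,0],"yaw":0},{"grip":1,"slide":[0,0,0],"yaw":0},{"grip":1,"slide":[0,0,0],"yaw":0}]'
python3 -c "
from h import *
seatpos()"
```

```text
clock: 20.7
position: [0.605, 0.1411, 0.0967]
ee_rot: [0.99, 0.142, -0.001, 0.0]
ft_force: [-8.7, -1.6, 3.3]
grip_width: 0.406
grasp_force: 61.5
clock: 21.0
position: [0.6057, 0.1413, 0.0966]
ee_rot: [0.99, 0.142, -0.001, 0.0]
ft_force: [-9.9, -2.1, 3.9]
grip_width: 0.408
grasp_force: 61.6
tcp in seat mm [ 8.5  1.5 96.6] yaw 0.0 F [-9.9 -2.1  3.9] 21.0
```

```bash
for i in 1; do python3 -m jog '[{"grip":1,"slide":[0,0,0],"yaw":0},{"grip":1,"slide":[0,0,0],"yaw":0},{"grip":1,"slide":[0,0,0],"yaw":0},{"grip":1,"slide":[0,0,0],"yaw":0},{"grip":1,"slide":[0,0,0],"yaw":0},{"grip":1,"slide":[0,0,0],"yaw":0},{"grip":1,"slide":[0,0,0],"yaw":0},{"grip":1,"slide":[0,0,0],"yaw":0}]'; done
python3 -m jog '[{"grip":1,"slide":[0,0,0],"yaw":0},{"grip":1,"slide":[0,0,0],"yaw":0},{"grip":1,"slide":[0,0,0],"yaw":0},{"grip":1,"slide":[0,0,0],"yaw":0},{"grip":1,"slide":[0,0,0],"yaw":0},{"grip":1,"slide":[0,0,0],"yaw":0},{"grip":1,"slide":[0,0,0],"yaw":0},{"grip":1,"slide":[0,0,0],"yaw":0}]'
python3 -m jog '[{"grip":1,"slide":[0,0,0],"yaw":0},{"grip":1,"slide":[0,0,0],"yaw":0},{"grip":1,"slide":[0,0,0],"yaw":0},{"grip":1,"slide":[0,0,0],"yaw":0},{"grip":1,"slide":[0,0,0],"yaw":0},{"grip":1,"slide":[0,0,0],"yaw":0},{"grip":1,"slide":[0,0,0],"yaw":0},{"grip":1,"slide":[0,0,0],"yaw":0}]'
python3 m9.py
```

```text
clock: 21.8
position: [0.6057, 0.1412, 0.0966]
ee_rot: [0.99, 0.142, -0.001, 0.0]
ft_force: [-10.5, -2.1, 3.0]
grip_width: 0.408
grasp_force: 61.6
clock: 22.6
position: [0.6057, 0.1413, 0.0966]
ee_rot: [0.99, 0.142, -0.001, 0.0]
ft_force: [-10.1, -2.1, 3.0]
grip_width: 0.408
grasp_force: 61.6
clock: 23.4
position: [0.6057, 0.1413, 0.0966]
ee_rot: [0.99, 0.142, -0.001, 0.0]
ft_force: [-9.7, -1.2, 4.2]
grip_width: 0.409
grasp_force: 61.6
rest 0.82 [-0.0333 -0.0585] [0.0431 0.0593] ((38.55708694458008, 0.3217658996582031), (9.096997261047363, 117.26142883300781), 0.00890524685382843)
back_plate 0.87 [ 0.051  -0.0907] [0.0689 0.0784] [[ 0.0522 -0.0739]
 [ 0.0675  0.0646]]
keeper 0.9 [-0.088  0.054] [0.0194 0.0999] [[-0.078   0.0588]
 [ 0.0162  0.095 ]]
23.6
```

```bash
python3 -c "
from workcell import manip
print(manip.hand_in())"
```

```text
the job is handed in; nothing more can be done
None
```

I shut the keeper bar and pressed the dark rest square against the back plate at about 10 N, moving the plate about 5 mm. I held it for more than two seconds with the crossbar's end within about 1 mm of the keeper, then handed the job in still pressing; no verdict came back.

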